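Weigh the nickel pad cups on the bench spring scale

TASK

Weigh the pan of silvery nickel pad cups: take it by its cork grip, hang its wire bail on the hook of the spring scale, and ease it down slowly so that the pointer never jumps or bounces. Let go once the scale carries the weight and the pan hangs still, clear of the bench. Leave the pan of brass cups where it stands in the drawer.

Things in the scene. Friction and masses are not known exactly. Their poses are not given: they have to be found in the camera images.
- nickel_pan: Loose dark pan 86 mm across, 20 high, of six fixed silvery cups (tops at 26), upright in an oak drawer (walls 38 high). Origin: centre of underside, z up. 6 mm wire bail in its y-z plane, window open along x: z 26 to 102, 66 wide at z 60, 42 wide at 98, shallow roof peaking mid at z 102. Cork grip 20 x 20 (sides along x, y) on the bail's middle, z 108 to 163. Same when turned by pi. 0.27-0.39 kg.
- brass_pan: The bystander to be left alone: the same pan, bail and cork grip, but with six yellow brass cups, standing in the same drawer at least 120 mm from the nickel pan (centres). Origin and axes as for nickel_pan.
- hook_seat (a point): Bottom of the scale's J hook (8 mm bar), its upper side, where the bail's roof rests; 185 mm over the bench unloaded, sinks with the hook. Its x axis: level, from the hook's open end to the column; z up. Flat 14 mm either way; open end 30 mm to -x, its tip 20 mm above the seat; the arm (top 18 mm above) runs +x to a column 135 mm away, 300 mm tall. Base plate below, 12 mm thick. Fixed.
- scale_hook (a joint): How far the hook and its red pointer have sunk from unloaded rest, in m: 0 unloaded, 0.06 at the lower stop. Spring 100 N/m with 0.2 N preload, lightly damped: the nickel pan's weight alone brings it to rest at 0.025 to 0.037, depending on its mass.
Mind the look-alikes: they are no part of the job. Leave any blue or purple look-alike of the nickel_pan alone.

How it is judged:
By the outcome, as a careful person would: the job done as asked, in the order asked, and still so for the second after the job is handed in, with the robot touching nothing.
It also fails if it takes over 45 s, if anything falls off the work surface, if the arm or the gripper's body presses on something with over 40 N, if the wrist force passes 120 N, or if a joint passes its speed limit or range.

ROBOT

A 6-joint arm with a two-finger parallel gripper is mounted at the origin on the work surface. World frame = base frame: x ahead of the robot, y to its left, z up, the work surface at z = 0. Lengths are in mm, angles in rad, forces in N, time in s.
With the tool pointing down it reaches from about 300 to 850 mm from the base axis. Payload 4.2 kg.
Tool frame: the origin (TCP) lies where the fingers leave the gripper's body, on its centre line; the fingertips stand 78 mm ahead of it and the grasp point (between the pads) lies 60 mm ahead of it; z points along the fingers, y is the line along which they close (so a half turn about z gives the same grasp; the last joint's range is limited). The gripper opens to 91 mm and grips with 3 to 60 N. Pads are 32 mm wide; open, the fingers measure 118 mm over their backs; the gripper's body (76 mm by 178 mm) begins 60 mm behind the grasp point.
Start: joints at [-1.134, 0.32, 1.565, -0, 1.257, -0.02], TCP at [253.623, -516.053, 292.276] pointing down, gripper open.
Joint ranges: [-3.11, 3.11], [-0.84, 2.01], [0.21, 2.61], [-1.34, 4.49], [0.05, 2.63], [-2.56, 2.56]. Speed limits (rad/s): [2.57, 2.57, 3.14, 3.14, 3.14, 3.14].

INTERFACE

Orientations are given as a 3x3 rotation matrix whose columns are the frame's x, y, z axes.
In Python, from plant import robot, gripper_to, kin, optics, order, current_time, current_qpos, current_joint_velocities, current_tau, current_eef_pos, current_tcp_rot, current_wrist_force, current_moment, current_gripper_width, current_finger_force gives the robot as it stands. Calls block until the motion is done:
- robot.goto(position, orientation): joint-space move of the TCP to a pose.
- robot.move_l(position, rotation=None, velocity=150): straight line of the TCP; rotation=None keeps the orientation; velocity is the mean speed in mm/s.
- robot.set_joints(angles): joint-space move.
- gripper_to(opening, force=None): finger opening in mm; force is the grip in N (None keeps the last); returns when the fingers have stopped.
- robot.dwell(seconds).
- kin.inverse_kinematics(position, orientation): joint angles nearest the present ones, or None.
- optics.read_camera(name): name is "scene" or "top"; returns a dict with "image" (480x640x3 uint8, red, green, blue), "range_z" (480x640 float32, mm along the optical axis (not along the pixel's ray), 0 where there is no reading), "vertical_fov" (degrees; the focal length in pixels is half the picture's height over the tangent of half this angle, whatever the lens; pixels are square), "cx", "cy" (the principal point, pixels), "k1" (the pictures are not rectified: a ray, as slopes to the right and down, at radius r is drawn at 1 + k1 r^2 times it, then the intrinsics apply), "origin" and "attitude" of the camera in the world. Camera axes: x right, y down, z forward; pixel columns grow to the right and rows downward; lengths in mm; the calibration is good to about 2 mm. A picture is of the moment at which its call begins.
A pose or a line that the arm cannot do raises robot.PlanningError and nothing moves.
- order.sign_off(): hands the job in; it is judged then, once.
Readings, each from a call of its own:
- current_time(): time.
- current_qpos(): joint angles.
- current_joint_velocities(): joint speeds.
- current_tau(): joint torques, N m.
- current_eef_pos(): TCP position.
- current_tcp_rot(): TCP orientation.
- current_wrist_force(): force on the tool from outside, world axes, zero at the start.
- current_moment(): the same for the moment, N m.
- current_gripper_width(): finger opening in mm.
- current_finger_force(): force on a finger pad.
Only numpy, scipy, OpenCV 4.12 (cv2) and the standard library are available. Lean on these libraries where they do the work, as an engineer would, in place of code of your own. Each camera call takes 0.05 s, during which the arm holds its last target. There are 200 camera calls.

## Working session

There is one attempt and no reset: what is moved stays moved. The work goes in short steps, each a Python script; the robot and the scene stay as the last script left them, time stands still between calls to the robot, and variables do not carry over. Pictures are saved under pics/ and viewed, at most 10 in all, crops included, and the job is handed in when it is done.

```bash
mkdir -p pics; ls; cat > h.py <<'E'
import numpy as np, cv2
from plant import robot, gripper_to, kin, optics, order, current_time, current_qpos, current_eef_pos, current_tcp_rot, current_wrist_force, current_gripper_width, current_finger_force
def cam(n):
    c=optics.read_camera(n); return c
def K(c):
    f=240/np.tan(np.radians(c["vertical_fov"])/2); return np.array([[f,0,c["cx"]],[0,f,c["cy"]],[0,0,1]])
def rays(c,uv):
    p=cv2.undistortPoints(np.array(uv,float).reshape(-1,1,2),K(c),np.array([c["k1"],0,0,0.])).reshape(-1,2)
    return np.c_[p,np.ones(len(p))]
def onplane(c,uv,z):
    d=rays(c,uv)@np.array(c["attitude"]).T; o=np.array(c["origin"]); return o+d*((z-o[2])/d[:,2])[:,None]
def cloud(c):
    v,u=np.mgrid[:480,:640]; r=rays(c,np.stack([u,v],-1).reshape(-1,2))
    P=(r*c["range_z"].reshape(-1,1))@np.array(c["attitude"]).T+np.array(c["origin"])
    P=P.reshape(480,640,3); P[c["range_z"]==0]=np.nan; return P
def save(c,n,box=None,s=1):
    im=c["image"][:,:,::-1]
    if box: u0,v0,u1,v1=box; im=im[v0:v1,u0:u1]
    cv2.imwrite(f"pics/{n}.png",cv2.resize(im,None,fx=s,fy=s,interpolation=cv2.INTER_CUBIC))
E
python3 - <<'E'
from h import *
import pickle
for n in("scene","top"):
    c=cam(n); save(c,n+"0"); pickle.dump(c,open(n+"0.pkl","wb")); print(n,c["origin"],np.round(c["attitude"],3).tolist(),c["vertical_fov"],c["cx"],c["cy"],c["k1"])
print(current_time(),current_wrist_force())
E
```

```text
pics
scene [1279.15260271  -59.20371527  742.42133903] [[0.024, 0.598, -0.801], [1.0, -0.0, 0.03], [0.018, -0.801, -0.598]] 52.13804092640955 322.9304920401748 243.54898542152986 0.027409020267789734
top [352.42292314 -26.36681866 845.75188105] [[-0.002, -0.99, 0.141], [-0.999, 0.009, 0.046], [-0.046, -0.141, -0.989]] 54.057743657862005 322.0865102327964 233.17361674882406 -0.1261998912684944
0.1 [0.47475399 0.07082073 0.2352951 ]
```

View pics/scene0.png

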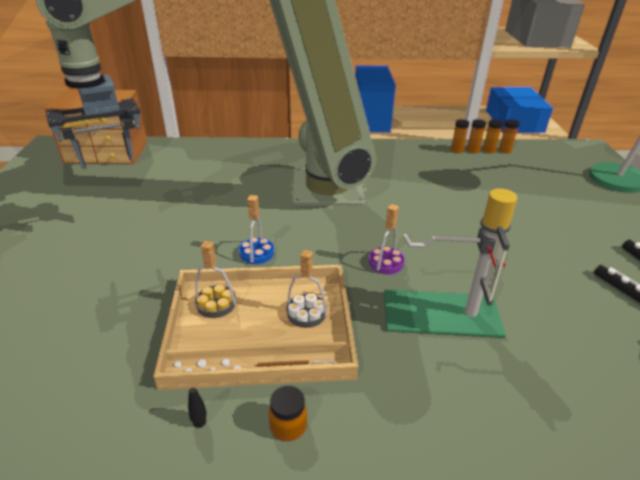

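View pics/top0.png

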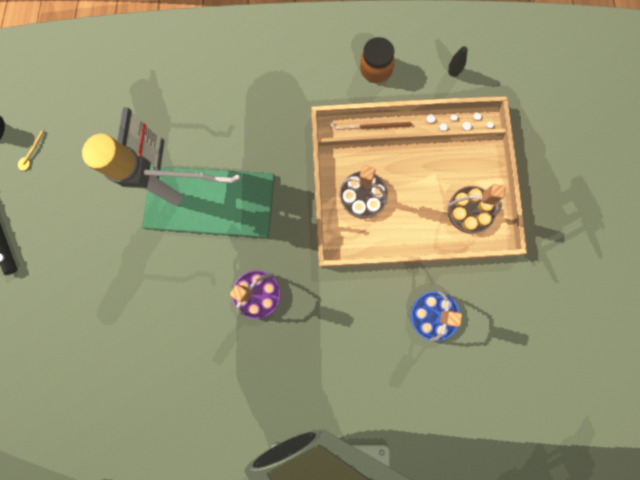

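The scene view shows the nickel pan in the drawer at (307,308), the brass pan at (215,300), and the scale hook at about (408,241). In the top view they are at (363,195), (473,209) and (235,179). A purple look-alike stands at (256,295), near the hook.

```bash
cat > m.py <<'E'
from h import *
import pickle
t=pickle.load(open("top0.pkl","rb")); s=pickle.load(open("scene0.pkl","rb"))
for n,c in(("top",t),("scene",s)):
    P=cloud(c); hsv=cv2.cvtColor(c["image"],cv2.COLOR_RGB2HSV).astype(int); np.save(n+"P.npy",P)
    h,sa,v=[hsv[...,i] for i in range(3)]
    m=((h>=5)&(h<=17)&(sa>110)&(P[...,2]>95)&(P[...,2]<200)&(P[...,0]>200)).astype(np.uint8)
    k,l,st,ce=cv2.connectedComponentsWithStats(m)
    for i in range(1,k):
        if st[i,4]>25:
            q=P[l==i]; print(n,"cork",ce[i].round(),st[i,4],"lo",np.percentile(q,3,0).round(),"hi",np.percentile(q,97,0).round(),"med",np.median(q,0).round())
    # hook: above base plate, grey
    box={"top":(140,160,245,200),"scene":(395,225,500,260)}[n]
    u0,v0,u1,v1=box; q=P[v0:v1,u0:u1].reshape(-1,3); q=q[(q[:,2]>150)&(q[:,2]<260)]
    print(n,"hook pts",len(q)); 
    q=q[np.argsort(q[:,1])]; print(q[::max(1,len(q)//25)].round().tolist())
    g=(m==0)
save(t,"topcrop",(130,90,400,250),2.9); save(s,"scenecrop",(260,190,520,350),3)
E
python3 m.py
```

```text
top cork [366. 175.] 254 lo [527. -71. 132.] hi [548. -52. 174.] med [535. -61. 171.]
top cork [493. 194.] 351 lo [ 500. -263.  124.] hi [ 519. -244.  174.] med [ 507. -250.  166.]
top cork [241. 293.] 197 lo [352. 116. 127.] hi [374. 137. 166.] med [363. 124. 163.]
top cork [451. 318.] 186 lo [ 317. -193.  126.] hi [ 334. -173.  166.] med [ 325. -179.  163.]
top hook pts 822
[[529.0, 122.0, 204.0], [523.0, 130.0, 198.0], [526.0, 142.0, 187.0], [526.0, 150.0, 184.0], [527.0, 159.0, 186.0], [526.0, 166.0, 190.0], [531.0, 172.0, 201.0], [535.0, 179.0, 204.0], [528.0, 187.0, 202.0], [530.0, 196.0, 205.0], [531.0, 206.0, 198.0], [536.0, 215.0, 203.0], [538.0, 225.0, 202.0], [531.0, 233.0, 200.0], [535.0, 243.0, 203.0], [538.0, 250.0, 204.0], [538.0, 259.0, 204.0], [550.0, 263.0, 209.0], [545.0, 263.0, 213.0], [546.0, 264.0, 187.0], [547.0, 264.0, 190.0], [532.0, 265.0, 215.0], [531.0, 265.0, 193.0], [520.0, 266.0, 200.0], [535.0, 272.0, 162.0], [531.0, 274.0, 166.0]]
scene cork [253. 206.] 215 lo [ 320. -195.  112.] hi [ 339. -176.  163.] med [ 334. -185.  142.]
scene cork [391. 216.] 21
[... 166 characters left out ...]
cork [306. 263.] 290 lo [536. -73. 119.] hi [553. -54. 171.] med [549. -64. 150.]
scene hook pts 1090
[[525.0, 119.0, 200.0], [533.0, 131.0, 187.0], [529.0, 149.0, 184.0], [530.0, 167.0, 189.0], [530.0, 181.0, 201.0], [536.0, 199.0, 198.0], [538.0, 219.0, 202.0], [539.0, 237.0, 196.0], [546.0, 256.0, 237.0], [550.0, 262.0, 204.0], [560.0, 263.0, 238.0], [530.0, 264.0, 204.0], [557.0, 266.0, 213.0], [558.0, 267.0, 212.0], [558.0, 269.0, 205.0], [587.0, 271.0, 200.0], [548.0, 272.0, 214.0], [561.0, 273.0, 239.0], [560.0, 275.0, 200.0], [563.0, 276.0, 247.0], [567.0, 277.0, 237.0], [569.0, 278.0, 247.0], [579.0, 279.0, 214.0], [590.0, 279.0, 212.0], [560.0, 281.0, 191.0], [560.0, 284.0, 193.0]]
```

View pics/topcrop.png

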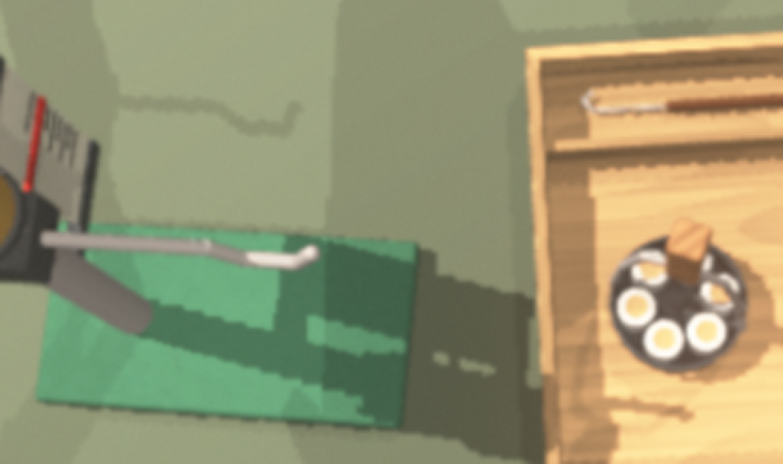

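View pics/scenecrop.png

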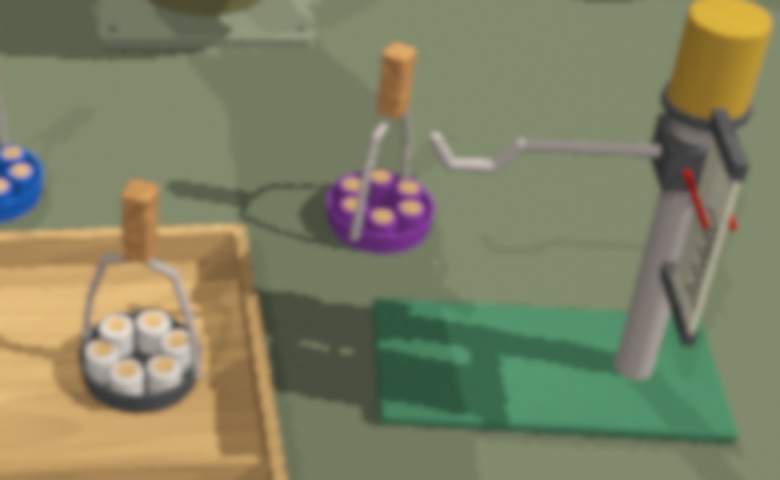

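The top crop shows the hook tip at about (313,252) and the seat flat at about (270,260). The scene crop shows the bail feet at about (88,345) and (195,370), and the cork grip is twisted. Next I fit the hook axis, grip centre and bail yaw.

```bash
cat > m2.py <<'E'
from m import t,s; from h import *
for n,c in(("top",t),("scene",s)):
    P=np.load(n+"P.npy"); hsv=cv2.cvtColor(c["image"],cv2.COLOR_RGB2HSV).astype(int); h,sa,v=[hsv[...,i] for i in range(3)]
    near=(abs(P[...,0]-545)<60)&(abs(P[...,1]+62)<60)
    top=near&(P[...,2]>167)&(sa>90); vv,uu=np.nonzero(top)
    X=onplane(c,np.c_[uu,vv],171); r=cv2.minAreaRect(X[:,:2].astype(np.float32)); print(n,"topface",len(uu),X.mean(0).round(1),r)
    b=P[near&(P[...,2]>45)&(P[...,2]<112)&(sa<90)]
    for lo,hi in((45,60),(60,75),(75,90),(90,100),(100,112)):
        q=b[(b[:,2]>lo)&(b[:,2]<=hi)]
        if len(q)>3: print(lo,len(q),q[np.argsort(q[:,1])][::max(1,len(q)//8)].round().tolist())
    if len(b)>8: print("bail PCA",[a.round(3).tolist() for a in cv2.PCACompute(b[:,:2],None)])
    p=near&(P[...,2]>10)&(P[...,2]<36)&(v<90)&(sa<110); vv,uu=np.nonzero(p); print("pan",len(uu),cv2.minEnclosingCircle(P[p][:,:2].astype(np.float32)))
    hk=(abs(P[...,0]-530)<14)&(P[...,1]>108)&(P[...,1]<250)&(P[...,2]>150)&(P[...,2]<230)
    q=P[hk]
    for y in range(112,250,6):
        w=q[(q[:,1]>=y)&(q[:,1]<y+6)]
        if len(w): print(y,len(w),np.median(w,0).round(1).tolist(),w[:,2].max().round(1))
    w=q[q[:,1]>180]; print("arm fit",np.polyfit(w[:,1],w[:,0],1))
    g=(h>60)&(h<90)&(sa>110)&(abs(P[...,2]-12)<6)&(P[...,1]>90)&(P[...,1]<320); 
    print("plate",cv2.minAreaRect(P[g][:,:2].astype(np.float32)))
E
python3 m2.py | grep -v -e cork -e "hook pts"|tail -n +3
```

```text
top topface 179 [538.5 -61.3 171. ] ((538.44140625, -61.438079833984375), (19.63556671142578, 20.36906623840332), 70.99109649658203)
45 13 [[523.0, -100.0, 47.0], [524.0, -100.0, 51.0], [525.0, -99.0, 56.0], [523.0, -98.0, 50.0], [523.0, -98.0, 57.0], [523.0, -96.0, 51.0], [523.0, -96.0, 57.0], [524.0, -95.0, 52.0], [550.0, -28.0, 52.0], [550.0, -26.0, 59.0], [553.0, -24.0, 52.0], [551.0, -24.0, 53.0], [550.0, -24.0, 49.0]]
60 18 [[525.0, -99.0, 61.0], [523.0, -97.0, 63.0], [525.0, -96.0, 73.0], [524.0, -95.0, 70.0], [524.0, -94.0, 61.0], [549.0, -30.0, 62.0], [553.0, -28.0, 74.0], [549.0, -28.0, 70.0], [551.0, -26.0, 68.0]]
75 24 [[526.0, -96.0, 75.0], [527.0, -94.0, 79.0], [524.0, -93.0, 76.0], [526.0, -92.0, 88.0], [526.0, -90.0, 90.0], [547.0, -33.0, 88.0], [548.0, -31.0, 80.0], [549.0, -30.0, 81.0]]
90 14 [[527.0, -92.0, 90.0], [528.0, -91.0, 93.0], [526.0, -90.0, 95.0], [528.0, -89.0, 96.0], [529.0, -89.0, 99.0], [526.0, -88.0, 91.0], [527.0, -88.0, 98.0], [546.0, -36.0, 93.0], [546.0, -36.0, 98.0], [547.0, -34.0, 90.0], [550.0, -34.0, 97.0], [547.0, -34.0, 95.0], [548.0, -34.0
[... 2798 characters left out ...]
[532.4, 156.9, 182.9] 184.0
160 14 [532.4, 163.4, 184.0] 188.4
166 22 [533.3, 168.7, 189.3] 197.1
172 19 [533.5, 174.5, 196.0] 201.1
178 13 [533.7, 180.8, 200.4] 203.0
184 15 [533.3, 187.4, 199.8] 202.9
190 15 [534.1, 192.7, 200.4] 202.6
196 13 [535.8, 199.0, 199.0] 201.8
202 13 [535.4, 204.9, 199.3] 202.4
208 13 [536.7, 210.2, 200.1] 203.4
214 13 [537.1, 217.1, 200.6] 202.8
220 14 [538.0, 223.2, 200.4] 202.2
226 16 [537.8, 229.0, 199.5] 202.0
232 13 [538.7, 235.1, 199.5] 202.8
238 13 [538.7, 241.5, 200.3] 202.1
244 13 [540.7, 246.3, 200.1] 202.2
arm fit [9.42375275e-02 5.16286139e+02]
plate ((538.8980712890625, 215.12802124023438), (218.9999542236328, 115.62625122070312), 85.08601379394531)
```

The two views differ by about 5 mm, so I average them. That puts the pan at (542,-63) with bail yaw 69.6°, and the hook seat at (530,150,185) with axis (0.08,0.997). Now I take the pan and bring it in front of the hook.

```bash
cat > g.py <<'E'
from h import *
def R(yaw_y):   # tool down, tool y at given yaw (deg)
    a=np.radians(yaw_y); y=np.array([np.cos(a),np.sin(a),0]); z=np.array([0,0,-1.]); return np.c_[np.cross(y,z),y,z]
G=206           # TCP height over pan origin: grasp at pan z 146 + 60
HX=np.array([0.08,0.997]); SEAT=np.array([530.,150.])
E
cat > a.py <<'E'
from g import *
pan=np.array([542.,-63]); best=None
pre=SEAT-75*HX
for k in(0,180):
  for d in(-74.2,105.8):
    q1=kin.inverse_kinematics([*pan,8+G],R(69.6+k)); q2=kin.inverse_kinematics([*pre,122+G],R(69.6+k+d))
    if q1 is None or q2 is None: print(k,d,q1 is None,q2 is None); continue
    print(k,d,q1[5],q2[5]); c=max(abs(q1[5]),abs(q2[5]))
    if best is None or c<best[0]: best=(c,k,d)
_,k,d=best; print("use",k,d)
y0=69.6+k
robot.goto([*pan,8+G+75],R(y0)); gripper_to(70,40); print(current_time(),current_wrist_force())
robot.move_l([*pan,8+G],velocity=80); print("pre",current_wrist_force())
gripper_to(0,40); print(current_time(),current_gripper_width(),current_finger_force(),current_wrist_force())
robot.move_l([*pan,8+G+8],velocity=30); print(current_wrist_force())
robot.move_l([*pan,122+G],velocity=100); print(current_time(),current_gripper_width(),current_wrist_force())
robot.goto([*pre,122+G],R(y0+d)); print(current_time(),current_eef_pos(),current_wrist_force())
import pickle
for n in("scene","top"):
    c=cam(n); save(c,n+"1",dict(scene=(290,150,490,350),top=(150,100,350,250))[n],3 if n=="scene" else 4); pickle.dump(c,open(n+"1.pkl","wb"))
print(current_time(),y0+d)
E
python3 a.py
```

```text
0 -74.2 -1.3515434163171571 0.20114454995807707
0 105.8 False True
180 -74.2 False True
180 105.8 1.790049237272636 0.2011445499580775
use 0 -74.2
2.5667 [-0.67855808 -0.78972834 -0.80605326]
pre [ 0.01551031  0.81954296 -0.14762282]
4.475 20.07644652799053 39.99999225139618 [-0.30603358 -0.30121888 -0.65344041]
[-0.07201352 -1.00764294 -2.89355419]
6.1 19.92473575499792 [ 0.85284847  0.46671731 -3.86170456]
7.4833 [524.01860971  74.97981138 327.7968247 ] [ 0.26182071  0.00801325 -3.08027793]
7.5833 -4.6000000000000085
```

View pics/scene1.png

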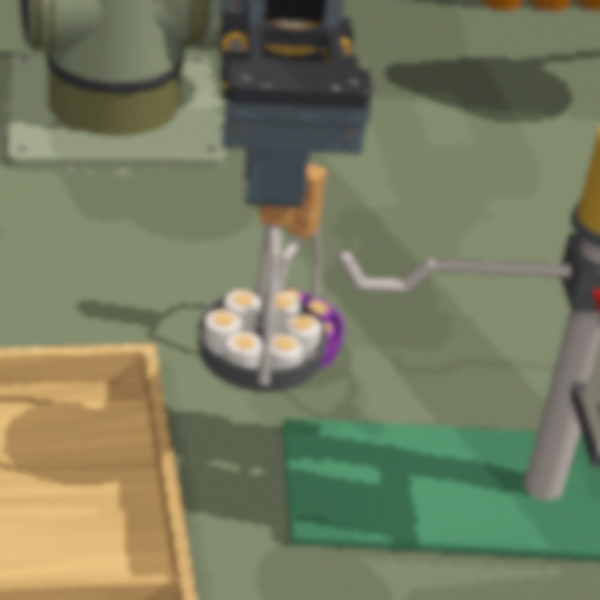

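View pics/top1.png

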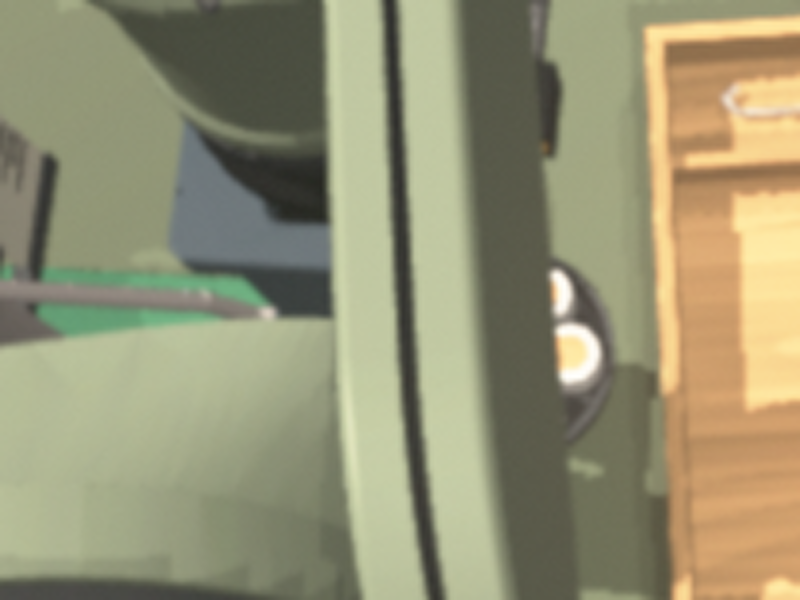

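```bash
python3 - <<'E'
from g import *
import pickle
for n in("scene","top"):
    c=pickle.load(open(n+"1.pkl","rb")); P=cloud(c); hsv=cv2.cvtColor(c["image"],cv2.COLOR_RGB2HSV).astype(int); sa=hsv[...,1]
    # bail points
    b=P[(abs(P[...,0]-525)<50)&(abs(P[...,1]-75)<22)&(P[...,2]>158)&(P[...,2]<226)&(sa<90)]
    print(n,len(b))
    for lo in range(155,227,10):
        q=b[(b[:,2]>lo)&(b[:,2]<=lo+10)]
        for sgn in(-1,1):
            w=q[(q[:,0]-526)*sgn>5]
            if len(w): print(lo,sgn,len(w),np.median(w,0).round(1).tolist(),q[:,2].max().round(1))
    q=P[(abs(P[...,0]-530)<14)&(P[...,1]>108)&(P[...,1]<250)&(P[...,2]>165)&(P[...,2]<215)]
    for y in range(110,176,6):
        w=q[(q[:,1]>=y)&(q[:,1]<y+6)]
        if len(w): print("hook",y,len(w),np.median(w,0).round(1).tolist())
E
```

```text
scene 175
155 -1 7 [489.0, 78.3, 160.3] 164.8
155 1 10 [565.6, 71.8, 161.1] 164.8
165 -1 12 [489.8, 77.7, 169.1] 174.6
165 1 16 [563.7, 72.7, 169.2] 174.6
175 -1 9 [491.8, 77.4, 179.5] 184.2
175 1 12 [564.4, 72.1, 180.3] 184.2
185 -1 7 [494.3, 76.2, 189.3] 194.7
185 1 20 [560.5, 72.0, 189.6] 194.7
195 -1 4 [497.1, 76.3, 197.9] 204.5
195 1 16 [557.4, 73.1, 199.4] 204.5
205 -1 1 [500.0, 75.5, 205.5] 214.1
205 1 19 [553.5, 72.8, 210.4] 214.1
215 1 39 [545.5, 73.6, 221.3] 225.0
225 1 1 [535.5, 77.2, 225.5] 225.6
hook 116 10 [527.9, 120.6, 200.5]
hook 122 21 [530.1, 124.9, 196.3]
hook 128 22 [530.6, 130.4, 190.2]
hook 134 14 [530.5, 136.6, 183.3]
hook 140 14 [531.5, 142.9, 181.4]
hook 146 12 [532.4, 148.9, 182.2]
hook 152 12 [531.7, 154.6, 183.0]
hook 158 15 [532.3, 160.5, 182.2]
hook 164 19 [533.1, 167.2, 186.9]
hook 170 22 [533.9, 172.9, 194.9]
top 0
hook 158 16 [529.9, 161.4, 186.6]
hook 164 26 [529.9, 166.9, 192.1]
hook 170 30 [529.2, 173.1, 198.9]
```

In the scene picture the bail, at crop (270,230-380), stands square to the hook and just short of its tip at (347,258). The top view is blocked by the arm. In that one camera the bail's centre and the hook axis agree to within about 1 mm, so I insert, then lower slowly.

```bash
cat >> g.py <<'E'
SEAT=np.array([529.5,150.])
def F(n=25):
    a=[]
    for _ in range(n): robot.dwell(0.02); a.append(current_wrist_force())
    return np.mean(a,0).round(2),(np.std(a,0)/n**.5).round(2)
E
python3 - <<'E'
from g import *
print("loaded",F())
robot.move_l([*SEAT,122+G],velocity=40); print(current_time(),F(10))
robot.move_l([*SEAT,89+G],velocity=20); print(current_time(),F(10))
robot.move_l([*SEAT,76+G],velocity=4); print(current_time(),F(15))
c=cam("scene"); save(c,"scene2",(320,160,520,360),3); 
P=cloud(c); q=P[(abs(P[...,0]-535)<14)&(P[...,1]>180)&(P[...,1]<250)&(P[...,2]>140)&(P[...,2]<215)]; print("arm z",np.median(q[:,2]))
E
```

```text
loaded (array([ 0.05,  0.05, -3.17]), array([0.09, 0.11, 0.1 ]))
10.025 (array([-0.05,  0.02, -3.41]), array([0.19, 0.13, 0.16]))
11.9917 (array([-0.18, -0.16, -3.38]), array([0.09, 0.2 , 0.11]))
15.5583 (array([ 0.1 ,  0.17, -2.45]), array([0.15, 0.14, 0.12]))
arm z 192.46456269900716
```

View pics/scene2.png

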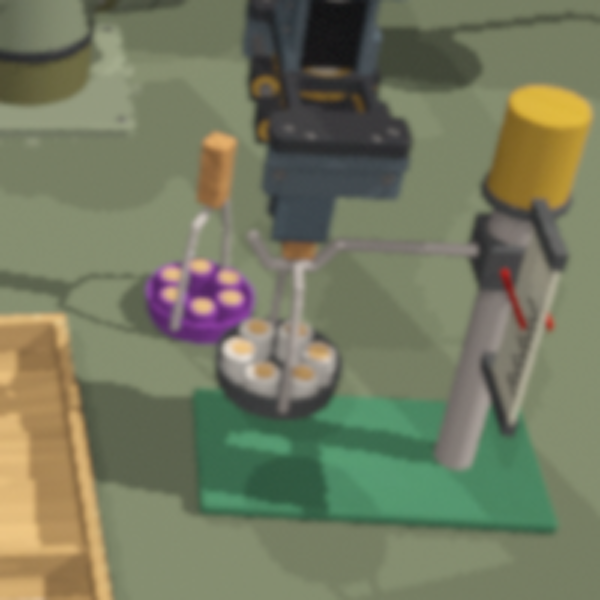

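The picture shows the bail hooked at (300,262) in the middle of the seat. The hook has sunk about 7 mm and the load is moving over to the scale. I keep easing it down.

```bash
python3 - <<'E'
from g import *
robot.move_l([*SEAT,56+G],velocity=5); print(current_time(),F(60))
c=cam("scene")
P=cloud(c); q=P[(abs(P[...,0]-535)<14)&(P[...,1]>180)&(P[...,1]<250)&(P[...,2]>140)&(P[...,2]<215)]; print("arm z",np.median(q[:,2]),current_time())
E
```

```text
20.0083 (array([ 0.15, -0.03, -0.51]), array([0.06, 0.07, 0.07]))
arm z 172.90691702501078 21.0583
```

```bash
python3 - <<'E'
from g import *
z=52.
robot.move_l([*SEAT,z+G],velocity=5); f,e=F(80); print(current_time(),f,e)
d=float(np.clip(-f[2]*10,-3,3)); z-=d
robot.move_l([*SEAT,z+G],velocity=4); f,e=F(80); print(z,current_time(),f,e)
E
```

```text
23.3417 [ 0.37 -0.08 -0.05] [0.05 0.06 0.05]
51.5 24.95 [0.43 0.01 0.06] [0.06 0.05 0.05]
```

Vertical load is balanced, with about 0.4 N of side force left. I relieve that, soften the grip, release and check.

```bash
python3 - <<'E'
from g import *
robot.move_l([SEAT[0]+1.5,SEAT[1],51.7+G],velocity=4); print(F(40),current_time())
gripper_to(19,10); gripper_to(19,3); print(F(25),current_gripper_width(),current_finger_force())
gripper_to(24); print(current_time(),F(25)); gripper_to(44)
for _ in range(4):
    c=cam("scene"); P=cloud(c); q=P[(abs(P[...,0]-535)<14)&(P[...,1]>180)&(P[...,1]<250)&(P[...,2]>130)&(P[...,2]<215)]; print("arm z",np.median(q[:,2]).round(1)); robot.dwell(.2)
print(current_time(),F(15))
save(c,"scene3",(320,160,520,360),3)
E
```

```text
(array([-4.24,  0.09,  0.09]), array([0.07, 0.08, 0.07])) 26.1417
(array([-1.24, -0.8 , -0.03]), array([0.09, 0.1 , 0.1 ])) 20.376493155663514 2.9972077533602715
27.2833 (array([-0.05,  0.04, -0.04]), array([0.09, 0.1 , 0.11]))
arm z 168.1
arm z 168.3
arm z 168.6
arm z 168.5
29.2083 (array([-0.34,  0.17, -0.02]), array([0.12, 0.13, 0.13]))
```

View pics/scene3.png

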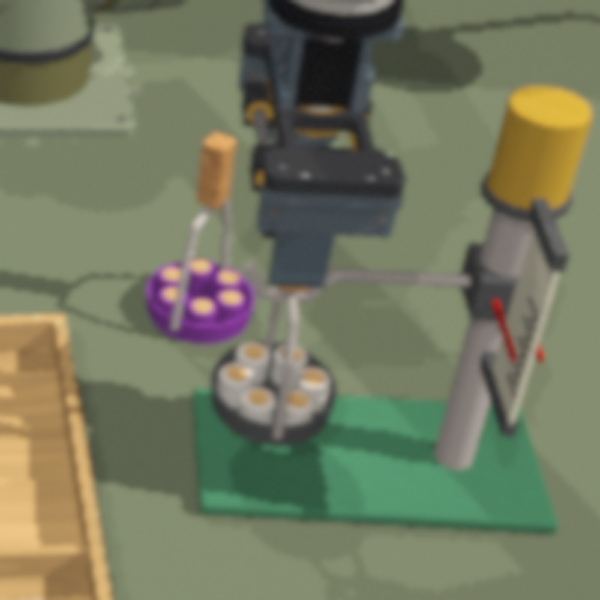

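The pan hangs level on the hook at (292,290), well clear of the base plate, and the pointer is steady. I withdraw straight up and check again.

```bash
python3 - <<'E'
from g import *
x=SEAT[0]+1.5
robot.move_l([x,SEAT[1],51.7+G+70],velocity=50); print(F(8))
robot.move_l([x-20,SEAT[1]-60,51.7+G+130],velocity=100)
for _ in range(8):
    c=cam("scene"); P=cloud(c); q=P[(abs(P[...,0]-535)<14)&(P[...,1]>180)&(P[...,1]<250)&(P[...,2]>130)&(P[...,2]<215)]
    k=(abs(P[...,0]-530)<50)&(abs(P[...,1]-150)<35)&(P[...,2]>118)&(P[...,2]<225)&(cv2.cvtColor(c["image"],cv2.COLOR_RGB2HSV)[...,1]>100)
    print("arm z",np.median(q[:,2]).round(1),"cork",np.median(P[k],0).round(1)); robot.dwell(.12)
print(current_time()); save(c,"scene4",(320,160,520,360),3)
E
```

```text
(array([ 0.14, -0.1 ,  0.21]), array([0.16, 0.2 , 0.27]))
arm z 168.5 cork [542.2 149.7 193.7]
arm z 168.2 cork [542.1 149.8 193.6]
arm z 168.2 cork [542.1 149.7 193.4]
arm z 168.8 cork [542.4 149.8 193.9]
arm z 168.6 cork [542.  149.8 193.7]
arm z 168.3 cork [542.1 149.8 193.8]
arm z 168.7 cork [541.8 149.7 193.3]
arm z 168.5 cork [542.2 150.  194.6]
33.5
```

View pics/scene4.png

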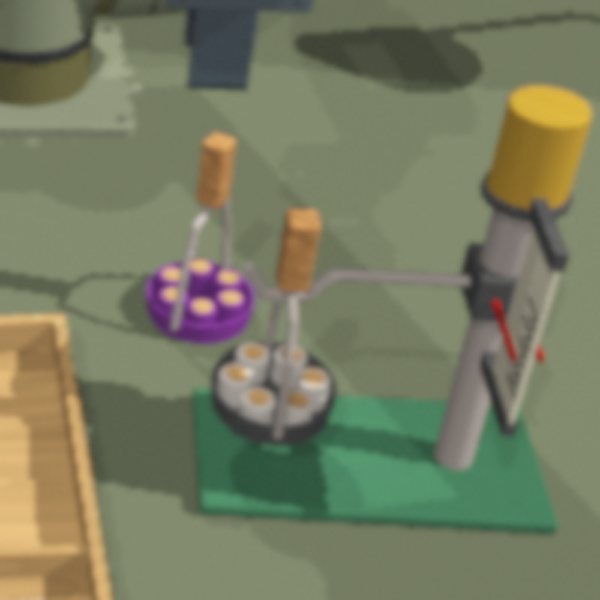

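The pan hangs still on the hook at (292,290), the gripper is clear, and the purple pan is where it was.

```bash
python3 -c "
from plant import order; print(order.sign_off())"
```

```text
the job is handed in; nothing more can be done
None
```

The nickel pan hangs still on the scale hook, eased down slowly and released clear of the bench with the hook sunk about 31 mm; the brass pan and look-alikes were not touched, and I handed the job in at about 33.5 s.

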